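Rock the heavy nut tub to empty it into the tray

TASK

Empty the two nuts out of the larger steel tub into the low tray in front of its pouring lip. The tub is too heavy to carry: take it by the loop handle at its back, rock it forward on its front bottom edge, never off the table, until both nuts have rolled into the tray, then lower it back flat where it stood without letting it drop, and let go.

Things in the scene. Friction and masses are not known exactly. Their poses are not given: they have to be found in the camera images.
- tub: The larger steel tub, about 2 kg, 110 deep (x), 90 wide (y), 98 high, facing the robot within 25 degrees, left or right; a smaller empty one stands on the other side. Origin: middle of its FRONT bottom edge, on which it rocks; y along that edge, +x back towards the handle, z up. Rocked forward (top towards -x) 40 to 45 degrees is ample; past 50 it may touch the tray or tip by itself
- tub_handle (a point): Grip point of the larger tub's handle, at x 136, y 0, z 88 in the tub's frame: on the axis of the level upper bar (12 in diameter, from the back wall at x 110 to x 158) of a loop whose outer upright has its axis at x 168. Grip from above, fingers closing along the tub's y. The bar can turn between the fingers: the hand may stay upright on its arc about the front edge. Lifting here takes about 10 N
- tub_lip (a point): Middle of the larger tub's open pouring lip, at x -20, y 0, z 78 in the tub's frame. The inner floor (82 wide) falls from it to the back wall at 22 degrees, to z 27, so the nuts roll out only when the tub is rocked forward clearly more than 22 degrees
- tray: Low open rectangular steel tray, 130 (x) by 135 (y), rim 26 high, walls and floor 3 thick, loose (0.7 kg), in front of the tub's lip with 36 to 48 between the tub's front edge and its nearest rim. Origin: centre of its underside, z up, axes about as the tub's
- nut_1: Round brown nut in its shell, 24 in diameter, 12 g; at the start it lies in the larger tub, at the back end of the sloping floor. Origin: its centre; its axes turn as it rolls
- nut_2: The second nut, just like nut_1, beside it in the larger tub

How it is judged:
By the outcome, as a careful person would: the job done as asked, in the order asked, and still so for the second after the job is handed in, with the robot touching nothing.
It also fails if it takes over 40 s, if anything falls off the work surface, if the arm or the gripper's body presses on something with over 40 N, if the wrist force passes 120 N, or if a joint passes its speed limit or range.

ROBOT

A 6-joint arm with a two-finger parallel gripper is mounted at the origin on a cart in front of the work surface, level with it; the furniture and walls round the work are solid. World frame = base frame: x ahead of the robot, y to its left, z up, the work surface at z = 0. Lengths are in m, angles in rad, forces in N, time in s.
With the tool pointing down it reaches from about 0.35 to 0.975 m from the base axis. Payload 4.9 kg.
Tool frame: the origin (TCP) lies midway between the tips of the shut fingers; the grasp point (between the pads) lies 19 mm behind it; z points along the fingers, y is the line along which they close (so a half turn about z gives the same grasp; the last joint's range is limited). The gripper opens to 85 mm and grips with 20 to 120 N. Pads are 22 mm wide; open, the fingers measure 114 mm over their backs; the gripper's body (76 mm by 85 mm) begins 54 mm behind the grasp point. The pads swing forward as they close: fully open they stand 13 mm farther back than shut.
Start: joints at [1.18, 0.053, 1.613, -0, 1.476, -0.119], TCP at [0.168, 0.602, 0.231] pointing down, gripper open.
Joint ranges: [-3.01, 3.01], [-1.01, 2.22], [0.06, 2.58], [-1.02, 4.17], [0.09, 2.62], [-3.14, 3.14]. Speed limits (rad/s): [2.57, 2.57, 3.14, 3.14, 3.14, 3.14].

INTERFACE

Orientations are given as a unit quaternion [w, x, y, z].
In Python, from plant import manip, viewer, telemetry, job_done gives the robot as it stands (manip), with the cameras (viewer), the readings (telemetry) and the job as plain functions.
- The arm moves only by the shell command python3 shift.py 'ROWS'. ROWS is a JSON list of rows, 1 to 5 of them, each of 7 numbers: the opening from 0.0 (shut) to 1.0 (fully open), then dx, dy, dz in m, then a rotation vector rx, ry, rz in rad; each row shifts and turns the commanded pose from where the row before left it, along the tool's axes as they then stand; what a row does not reach is not made up. A row lasts 1/8 s, in which the tool goes at most 0.0625 m and 0.188 rad, less where a joint would pass 70% of its speed; a pose out of reach is approached as far as the arm can. The fingers move at their own pace and stop on an object; the grip force is fixed at half the most. Time passes only in rows, so rows that do not move let the fingers close. It prints the time, the measured TCP pose, the force, the opening and the grip force at its end.
- telemetry.state(): the state, without advancing time (a new reading comes with each control period).
- viewer.grab_frame(name): name is "scene" or "top" or "wrist"; returns the picture (420x560x3 uint8, red, green, blue); there is no depth.
- viewer.camera_params(name): a dict with "intrinsics" (3x3 intrinsics, pixels), "xyz" and "orientation" of the camera in the world. Camera axes: x right, y down, z forward; pixel columns grow to the right and rows downward; lengths in m; the calibration is good to about 2 mm. A picture is of the moment at which its call begins: read the wrist's pose just before it. camera_params takes no time and is no camera call; for the wrist camera it gives the pose at the moment of the call.
- job_done(): hands the job in; it is judged then, once.
The state is a dict: "time": time; "joint_pos": joint angles; "joint_vel": joint speeds; "joint_efforts": joint torques, N m; "tool_pos": TCP position; "tool_rot": TCP orientation; "contact_force": force on the tool from outside, world axes, zero at the start; "ft_torque": the same for the moment, N m; "gripper_width": opening from 0.0 (shut) to 1.0 (fully open); "grasp_force": force on a finger pad.
Only numpy, scipy, OpenCV 4.12 (cv2) and the standard library are available. Lean on these libraries where they do the work, as an engineer would, in place of code of your own. Each camera call takes 0.05 s, during which the arm holds its last target. There are 200 camera calls.

## Working session

There is one attempt and no reset: what is moved stays moved. The work goes in short steps, Python scripts to look and compute and a shell command to move; the robot and the scene stay as the last step left them, time stands still between calls to the robot, and variables do not carry over. Pictures are saved under pics/ and viewed, at most 13 in all, crops included, and the job is handed in when it is done.

```bash
ls; mkdir -p pics
python3 - <<'E'
from plant import manip, viewer, telemetry, job_done
import cv2
for n in ("scene","top"):
    f=viewer.grab_frame(n); cv2.imwrite(f"pics/{n}0.png",f[:,:,::-1])
    print(viewer.camera_params(n))
print(telemetry.state())
E
```

```text
pics
plant.py
shift.py
{'intrinsics': array([[471.1809353 ,   0.        , 277.12413104],
       [  0.        , 471.1809353 , 212.2176297 ],
       [  0.        ,   0.        ,   1.        ]]), 'xyz': array([-0.07253939, -0.74906232,  0.68965089]), 'orientation': array([-0.45154875,  0.82640533, -0.29196877,  0.16706945])}
{'intrinsics': array([[539.75909108,   0.        , 277.2531732 ],
       [  0.        , 539.75909108, 208.88770833],
       [  0.        ,   0.        ,   1.        ]]), 'xyz': array([ 0.43499908, -0.00482159,  1.4250485 ]), 'orientation': array([ 0.02271394, -0.70455864,  0.70858854, -0.03136045])}
{'time': 0.1, 'joint_pos': array([ 1.17997832e+00,  5.32545943e-02,  1.61418946e+00, -7.27526952e-06,
        1.47598330e+00, -1.18979737e-01]), 'joint_vel': array([ 0.00067956, -0.00178425, -0.00314245,  0.00044616,  0.00282906,
       -0.00012322]), 'joint_efforts': array([ 7.72306921e-04, -3.94905031e+01, -3.71362495e+01, -8.74940679e-05,
        3.99621335e-03,  9.58072491e-06]), 'tool_pos': array([0.16758375, 0.60151888, 0.23018885]), 'tool_rot': array([-2.27803368e-04,  1.35500624e-01,  9.90776836e-01, -8.88621554e-04]), 'contact_force': array([ 0.13970465, -0.65775402,  0.0018743 ]), 'ft_torque': array([4.65932542e-02, 1.75636812e-02, 9.01271545e-06]), 'grasp_force': 0.0, 'gripper_width': 1.003756689229999}
```

View pics/scene0.png

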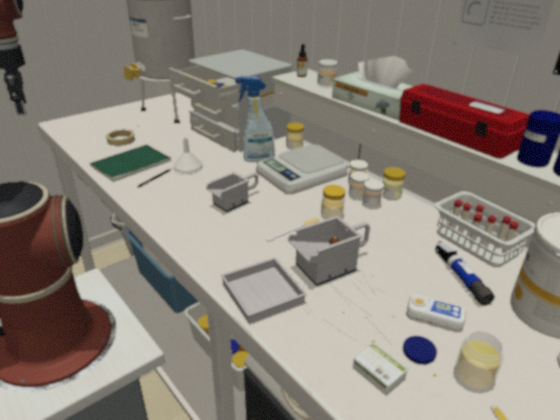

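View pics/top0.png

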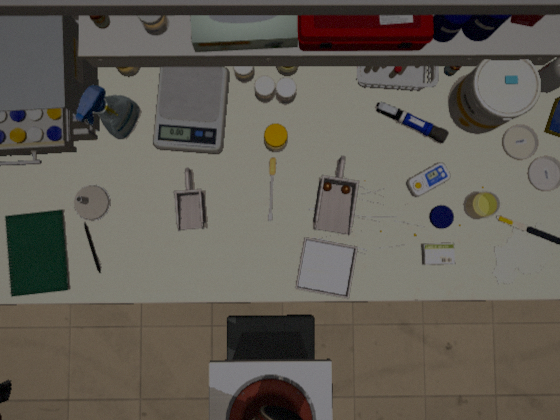

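Scene: the larger tub is at about (328,250), with its handle at (358,235) and the tray at (263,288). Top: the larger tub is at (336,205), its handle at (340,167), the nuts at (326,187) and (345,189), and the tray at (326,267). I'll zoom in on both.

Run:
```python
import cv2,numpy as np
a=cv2.imread('pics/top0.png')[150:300,290:370]; b=cv2.imread('pics/scene0.png')[210:330,215:385]
a=cv2.resize(a,None,fx=4,fy=4,interpolation=cv2.INTER_CUBIC);b=cv2.resize(b,None,fx=2.8,fy=2.8,interpolation=cv2.INTER_CUBIC)
c=np.zeros((600,800,3),np.uint8);c[:600,:320]=a;c[:b.shape[0],322:322+b.shape[1]]=b
c=np.clip(c*1.4,0,255).astype(np.uint8)
cv2.imwrite('pics/zoom0.png',c)
```

```text
(no output)
```

View pics/zoom0.png

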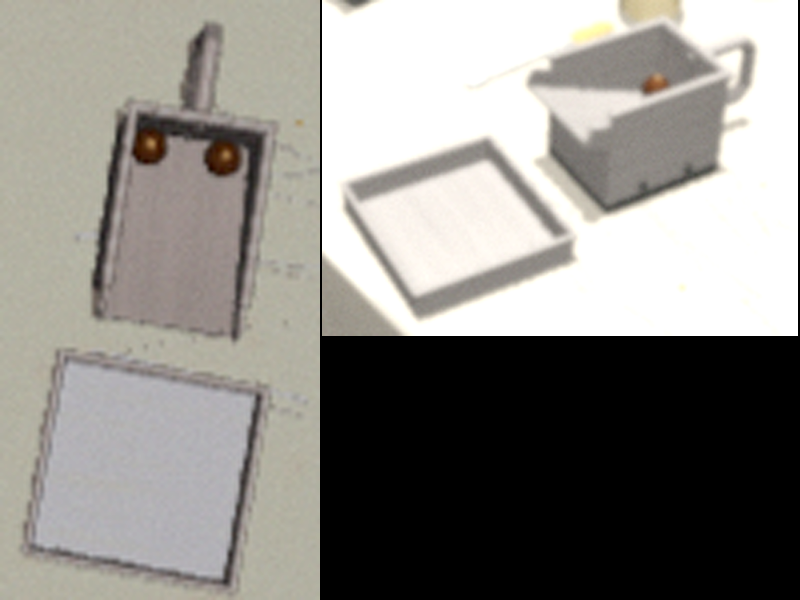

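Zoom: in the top view the tub's back rim corners are at (127,102) and (275,125), the lip corners at (97,318) and (237,338), and the handle end at (212,27). In the scene view the front bottom corner is at (608,210), the back rim corners at (667,22) and (728,72), and the handle corner at (752,43). I'll fit the poses from both views.

```bash
cat > h.py <<'E'
from plant import manip, viewer, telemetry, job_done
import numpy as np
from scipy.spatial.transform import Rotation as R
from scipy.optimize import least_squares
def q(o): return R.from_quat([o[1],o[2],o[3],o[0]])
def proj(n,P,c=None):
    c=c or viewer.camera_params(n)
    p=(np.atleast_2d(P)-c['xyz'])@q(c['orientation']).as_matrix()
    p=p@c['intrinsics'].T
    return p[:,:2]/p[:,2:]
def fit(obs,x0):  # obs: (cam, uv, model pt mm); unknown x,y,z,yaw
    C={n:viewer.camera_params(n) for n in ('top','scene')}
    def w(x,m): return R.from_euler('z',x[3]).apply(np.array(m)/1e3)+x[:3]
    f=lambda x:np.concatenate([proj(n,w(x,m),C[n])[0]-uv for n,uv,m in obs])
    return least_squares(f,x0,loss='soft_l1')
T=lambda x,y:(290+x/4-.375,150+y/4-.375)
S=lambda x,y:(215+(x-322)/2.8-.3,210+y/2.8-.3)
E
python3 - <<'E'
from h import *
np.set_printoptions(precision=4,suppress=True)
tub=[('top',T(127,102),(110,45,98)),('top',T(275,125),(110,-45,98)),('top',T(97,318),(-20,45,78)),('top',T(237,338),(-20,-45,78)),('top',T(212,27),(174,0,90)),
('scene',S(667,22),(110,45,98)),('scene',S(728,72),(110,-45,98)),('scene',S(608,210),(0,-45,0)),('scene',S(718,165),(110,-45,0)),('scene',S(752,43),(174,0,94))]
tray=[('top',T(60,350),(65,67.5,26)),('top',T(268,390),(65,-67.5,26)),('top',T(25,550),(-65,67.5,26)),('top',T(232,588),(-65,-67.5,26)),
('scene',S(487,138),(65,67.5,26)),('scene',S(575,238),(65,-67.5,26)),('scene',S(345,185),(-65,67.5,26)),('scene',S(415,300),(-65,-67.5,26))]
for o,x0 in ((tub,[.4,-.15,0,-.15]),(tray,[.3,-.15,0,-.15])):
    r=fit(o,x0);print(r.x,np.degrees(r.x[3]));print(r.fun.reshape(-1,2).round(1).tolist())
    if o is tub:
        for m in ((136,0,88),(-20,0,78)): print(m,R.from_euler('z',r.x[3]).apply(np.array(m)/1e3)+r.x[:3])
# independent triangulation of handle outer end top, back-left & back-right rim corners
C={n:viewer.camera_params(n) for n in('top','scene')}
for a,b in (((212,27),(752,43)),((127,102),(667,22)),((275,125),(728,72))):
    f=lambda P:np.r_[proj('top',P,C['top'])[0]-T(*a),proj('scene',P,C['scene'])[0]-S(*b)]
    r=least_squares(f,[.5,-.15,.09]);print('tri',r.x,r.fun.round(1))
E
```

```text
[ 0.5016 -0.1596  0.0018 -0.153 ] -8.768687323692896
[[0.3, 1.1], [-0.8, 0.6], [-0.2, -0.7], [0.4, -0.4], [0.1, -2.2], [-2.2, -1.6], [0.7, 0.2], [-0.7, 1.9], [-0.3, 2.0], [1.3, -5.8]]
(136, 0, 88) [ 0.636  -0.1803  0.0898]
(-20, 0, 78) [ 0.4818 -0.1565  0.0798]
[ 0.3908 -0.1476 -0.0025 -0.1918] -10.988497313391616
[[0.3, 0.4], [-0.6, 0.0], [-0.1, 0.0], [-0.3, 0.3], [1.0, 0.0], [0.3, 0.3], [-1.2, 0.4], [0.5, -0.8]]
tri [ 0.6699 -0.1872  0.0818] [ 0.1 -0.1 -0.1  0. ]
tri [ 0.622  -0.1329  0.0939] [ 0.5 -0.5 -0.7  0.1]
tri [ 0.6033 -0.221   0.1007] [-0.6  0.7  0.8 -0.1]
```

```bash
r='[0.6,-0.044,-0.0419,0,0,0,0]'
python3 shift.py '[[1,-0.044,-0.0419,0,0,0,0],[1,-0.044,-0.0419,0,0,0,0],[1,-0.044,-0.0419,0,0,0,0],[1,-0.044,-0.0419,0,0,0,0],[1,-0.044,-0.0419,0,0,0,0]]'
python3 shift.py '[[1,-0.044,-0.0419,0,0,0,0],[1,-0.044,-0.0419,0,0,0,0],[1,-0.044,-0.0419,0,0,0,0],[1,-0.044,-0.0419,0,0,0,0],[1,-0.044,-0.0419,0,0,0,0]]'
python3 shift.py '[[1,-0.044,-0.0419,0,0,0,0],[1,-0.044,-0.0419,0,0,0,0],[1,-0.044,-0.0419,0,0,0,0],[1,-0.044,-0.0419,0,0,0,-0.119],[1,-0.044,-0.0419,0,0,0,0]]'
python3 shift.py '[[1,0,0,0,0,0,0],[1,0,0,0,0,0,0]]'
python3 - <<'E'
from h import *
import cv2
c=viewer.camera_params('wrist');s=telemetry.state()
f=viewer.grab_frame('wrist')
np.save('w1.npy',np.r_[c['xyz'],c['orientation']]);print(c,s['tool_pos'],s['tool_rot'])
cv2.imwrite('pics/w1.png',f[:,:,::-1])
E
```

```text
time: 0.72
tool_pos: [0.3239, 0.3393, 0.2309]
tool_rot: [-0.0, 0.135, 0.991, -0.0]
contact_force: [1.4, 0.2, 0.6]
gripper_width: 0.996
grasp_force: 0.0
time: 1.35
tool_pos: [0.4796, 0.0784, 0.231]
tool_rot: [0.0, 0.136, 0.991, 0.0]
contact_force: [0.5, 0.6, 0.2]
gripper_width: 0.999
grasp_force: 0.0
time: 1.98
tool_pos: [0.6413, -0.1785, 0.2307]
tool_rot: [-0.0, 0.076, 0.997, 0.0]
contact_force: [1.3, 0.1, 0.0]
gripper_width: 0.999
grasp_force: 0.0
time: 2.22
tool_pos: [0.6404, -0.1763, 0.2304]
tool_rot: [-0.001, 0.076, 0.997, 0.0]
contact_force: [-0.3, 0.3, 0.1]
gripper_width: 1.003
grasp_force: 0.0
{'intrinsics': array([[327.31215748,   0.        , 284.60328534],
       [  0.        , 327.31215748, 213.3042809 ],
       [  0.        ,   0.        ,   1.        ]]), 'xyz': array([ 0.57155876, -0.16557433,  0.37323761]), 'orientation': array([0.10367309, 0.7521758 , 0.64465637, 0.08889102])} [ 0.64035615 -0.17627526  0.23037083] [-8.61852347e-04  7.64633649e-02  9.97071923e-01  4.37973364e-04]
```

View pics/w1.png

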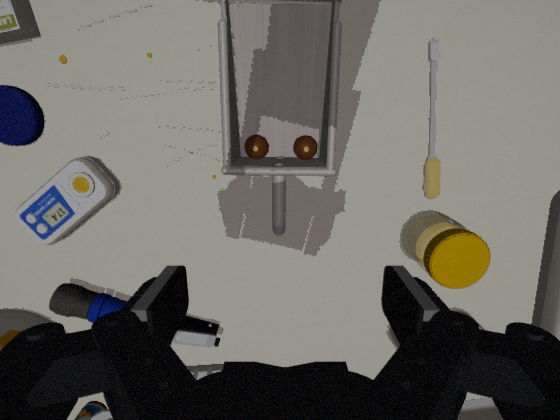

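Wrist view: the handle bar runs vertically at column 279, rows 175–235. The tub's back rim corners are at about (222,174) and (338,174). I'll refit with all three views.

Run:
```python
from h import *
np.set_printoptions(precision=4,suppress=True)
C={n:viewer.camera_params(n) for n in ('top','scene','wrist')}
w=np.load('w1.npy');C['wrist']['xyz']=w[:3];C['wrist']['orientation']=w[3:]
o=[('top',T(127,102),(110,45,98)),('top',T(275,125),(110,-45,98)),('top',T(97,318),(-20,45,78)),('top',T(237,338),(-20,-45,78)),
('scene',S(667,22),(110,45,98)),('scene',S(728,72),(110,-45,98)),('scene',S(608,210),(0,-45,0)),('scene',S(718,165),(110,-45,0)),
('wrist',(222,175),(110,-45,98)),('wrist',(338,174),(110,45,98)),('wrist',(279,200),(134,0,94)),('wrist',(279,236),(174,0,88))]
def wd(x,m): return R.from_euler('z',x[3]).apply(np.array(m)/1e3)+x[:3]
f=lambda x:np.concatenate([(proj(n,wd(x,m),C[n])[0]-uv)*([1,0] if uv==(279,200) else [1,1]) for n,uv,m in o])
r=least_squares(f,[.5,-.16,0,-.15],loss='soft_l1');x=r.x
print(x,np.degrees(x[3]));print(r.fun.reshape(-1,2).round(1).tolist());print('handle',wd(x,(136,0,88)))
# free height of bar end: top + wrist triangulation of rim corners
for a,b in (((127,102),(338,174)),((275,125),(222,175)),((212,27),(279,236))):
    g=lambda P:np.r_[proj('top',P,C['top'])[0]-T(*a),proj('wrist',P,C['wrist'])[0]-b]
    print(least_squares(g,[.6,-.18,.09]).x)
```

```text
[ 0.5032 -0.1593  0.0046 -0.158 ] -9.051493373059682
[[0.5, 0.2], [-0.5, -0.0], [-0.3, -1.5], [0.4, -1.0], [-1.5, -2.8], [1.4, -1.1], [-0.3, 0.6], [0.3, 0.9], [2.6, -2.0], [-5.0, -0.6], [-0.1, 0.0], [0.1, 5.4]]
handle [ 0.6375 -0.1807  0.0926]
[ 0.6179 -0.1298  0.1144]
[ 0.6028 -0.2183  0.1271]
[ 0.6664 -0.1851  0.1024]
```

```bash
python3 shift.py '[[0.7,0.0017,-0.005,0.04,0,0,0],[0.7,0,0,0.04,0,0,0],[0.7,0,0,0.04,0,0,0],[0.7,0,0,0.03,0,0,0],[0.7,0,0,0.011,0,0,0]]'
python3 shift.py '[[0.7,0,0,0,0,0,0],[0.7,0,0,0,0,0,0]]'
python3 - <<'E'
from h import *
import cv2
f=viewer.grab_frame('wrist');g=viewer.grab_frame('scene')[190:310,250:420]
c=np.zeros((420,800,3),np.uint8);c[:,:560]=f;c[:169,561:800]=cv2.resize(g,(239,169))
cv2.imwrite('pics/w2.png',c[:,:,::-1]);print(telemetry.state()['tool_pos'])
E
```

```text
time: 2.9
tool_pos: [0.6366, -0.1792, 0.0685]
tool_rot: [-0.002, 0.076, 0.997, 0.001]
contact_force: [-0.2, 0.1, 0.2]
gripper_width: 0.699
grasp_force: 0.0
time: 3.15
tool_pos: [0.6396, -0.1813, 0.0726]
tool_rot: [0.002, 0.076, 0.997, -0.001]
contact_force: [0.1, 0.5, 0.3]
gripper_width: 0.698
grasp_force: 0.0
[ 0.63954652 -0.18156466  0.07249723]
```

View pics/w2.png

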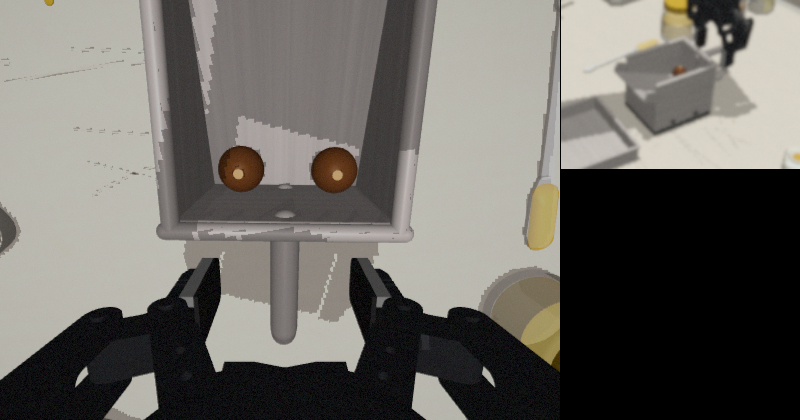

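Wrist: the bar is at column 285, midway between the pads (220 and 350) and clear of the back wall (row 240) and of the loop end (row 343). I'll lower by 3 mm and close.

```bash
python3 shift.py '[[0.7,0,0,0.003,0,0,0],[0,0,0,0,0,0,0],[0,0,0,0,0,0,0],[0,0,0,0,0,0,0],[0,0,0,0,0,0,0]]'
python3 shift.py '[[0,0,0,0,0,0,0],[0,0,0,0,0,0,0],[0,0,0,0,0,0,0],[0,0,0,0,0,0,0]]'
python3 - <<'E'
from h import *
np.set_printoptions(precision=4,suppress=True)
s=telemetry.state();Rt=q(s['tool_rot']).as_matrix();p=s['tool_pos'];print(p,'\n',Rt)
g=p-.019*Rt[:,2];piv=np.array([.5032,-.1593,0]);yaw=-.156
ex=np.array([np.cos(yaw),np.sin(yaw),0]);ey=np.array([-np.sin(yaw),np.cos(yaw),0])
d=(g-piv);print('grip in tub',d@ex,d@ey,d[2])
a0=np.arctan2(d[2],d@ex);r=np.hypot(d[2],d@ex)
# hand tilts k*theta (top towards -x): about tool y axis sign
k=0.3;ax=np.cross(ex,[0,0,1]); # check direction below
prev=(p,Rt)
for th in np.radians(np.arange(0,49,4)):
    gp=g+ex*r*(np.cos(a0+th)-np.cos(a0))+np.array([0,0,1])*r*(np.sin(a0+th)-np.sin(a0))
    M=R.from_rotvec(-ey*k*th).as_matrix()@Rt
    P=gp+.019*M[:,2]
    dt=prev[1].T@(P-prev[0]);rv=R.from_matrix(prev[1].T@M).as_rotvec()
    print(round(np.degrees(th)),dt.round(4),rv.round(4),P.round(3));prev=(P,M)
E
```

```text
time: 3.88
tool_pos: [0.6383, -0.1813, 0.0674]
tool_rot: [-0.0, 0.076, 0.997, -0.0]
contact_force: [0.1, 0.0, 0.6]
gripper_width: 0.117
grasp_force: 58.4
time: 4.38
tool_pos: [0.6384, -0.1813, 0.0674]
tool_rot: [0.0, 0.076, 0.997, -0.0]
contact_force: [-1.5, -1.0, 0.5]
gripper_width: 0.116
grasp_force: 58.4
[ 0.6384 -0.1813  0.0674] 
 [[-0.9883  0.1523  0.    ]
 [ 0.1523  0.9883 -0.0002]
 [-0.     -0.0002 -1.    ]]
grip in tub 0.13693920681114605 -0.0007387554284088438 0.08639686027439386
0 [0. 0. 0.] [0. 0. 0.] [ 0.638 -0.181  0.067]
4 [ 0.006   0.     -0.0093] [ 0.0001 -0.0209  0.    ] [ 0.632 -0.18   0.077]
8 [ 0.0064  0.     -0.009 ] [ 0.0001 -0.0209  0.    ] [ 0.626 -0.179  0.086]
12 [ 0.0068  0.     -0.0087] [ 0.0001 -0.0209  0.    ] [ 0.619 -0.178  0.094]
16 [ 0.0073  0.     -0.0083] [ 0.0001 -0.0209  0.    ] [ 0.611 -0.177  0.102]
20 [ 0.0077  0.     -0.0079] [ 0.0001 -0.0209  0.    ] [ 0.603 -0.176  0.109]
24 [ 0.008   0.     -0.0075] [ 0.0001 -0.0209  0.    ] [ 0.594 -0.174  0.116]
28 [ 0.0084  0.     -0.0071] [ 0.0001 -0.0209  0.    ] [ 0.585 -0.173  0.122]
32 [ 0.0087  0.     -0.0067] [ 0.0001 -0.0209  0.    ] [ 0.576 -0.171  0.127]
36 [ 0.009   0.     -0.0062] [ 0.0001 -0.0209  0.    ] [ 0.566 -0.17   0.132]
40 [ 0.0093  0.     -0.0057] [ 0.0001 -0.0209  0.    ] [ 0.556 -0.168  0.136]
44 [ 0.0096  0.     -0.0053] [ 0.0001 -0.0209  0.    ] [ 0.545 -0.167  0.139]
48 [ 0.0098  0.     -0.0048] [ 0.0001 -0.0209  0.    ] [ 0.535 -0.165  0.141]
```

```bash
python3 shift.py '[[0,0.003,0,-0.0047,0,-0.0105,0],[0,0.003,0,-0.0046,0,-0.0105,0],[0,0.0032,0,-0.0045,0,-0.0105,0],[0,0.0032,0,-0.0045,0,-0.0105,0],[0,0,0,0,0,0,0]]'
python3 -c "
from h import *
import cv2
cv2.imwrite('pics/s3.png',cv2.resize(viewer.grab_frame('scene')[190:340,200:400,::-1],None,fx=2.5,fy=2.5))
s=telemetry.state();print(s['contact_force'],s['ft_torque'],s['grasp_force'])"
```

```text
time: 5.0
tool_pos: [0.6254, -0.1786, 0.0852]
tool_rot: [0.021, 0.076, 0.997, -0.001]
contact_force: [5.1, 1.0, -6.5]
gripper_width: 0.115
grasp_force: 58.6
[ 4.65571613  0.40573462 -7.82749487] [ 0.12849318 -0.95159002 -0.14776725] 58.64405930042267
```

View pics/s3.png

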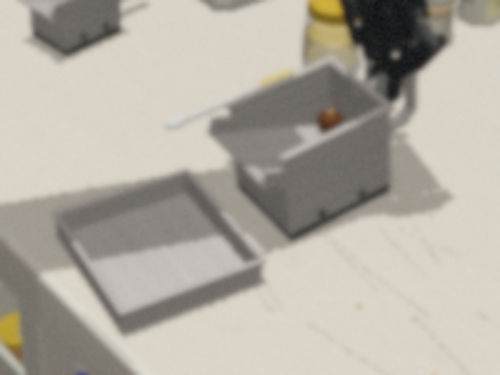

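The tub is rocking on its front edge and has not moved; the nuts are still inside and the forces are small. Continuing.

```bash
python3 shift.py '[[0,0.0034,0,-0.0044,0,-0.0105,0],[0,0.0034,0,-0.0043,0,-0.0105,0],[0,0.0036,0,-0.0042,0,-0.0105,0],[0,0.0037,0,-0.0041,0,-0.0105,0],[0,0.0038,0,-0.004,0,-0.0105,0]]'
python3 shift.py '[[0,0.0039,0,-0.0039,0,-0.0105,0],[0,0.004,0,-0.0038,0,-0.0105,0],[0,0.004,0,-0.0037,0,-0.0105,0],[0,0.0041,0,-0.0036,0,-0.0105,0],[0,0.0042,0,-0.0036,0,-0.0105,0]]'
python3 shift.py '[[0,0.0043,0,-0.0034,0,-0.0105,0],[0,0.0044,0,-0.0033,0,-0.0105,0],[0,0,0,0,0,0,0],[0,0,0,0,0,0,0],[0,0,0,0,0,0,0]]'
python3 -c "
from h import *
import cv2
cv2.imwrite('pics/s4.png',cv2.resize(viewer.grab_frame('scene')[190:340,200:400,::-1],None,fx=2.5,fy=2.5))
s=telemetry.state();print(s['contact_force'],s['ft_torque'],s['grasp_force'])"
```

```text
time: 5.68
tool_pos: [0.6059, -0.176, 0.1048]
tool_rot: [0.047, 0.076, 0.996, -0.003]
contact_force: [2.0, 0.7, -10.0]
gripper_width: 0.116
grasp_force: 58.4
time: 6.3
tool_pos: [0.5841, -0.1728, 0.1209]
tool_rot: [0.073, 0.076, 0.994, -0.005]
contact_force: [1.9, 0.8, -13.1]
gripper_width: 0.116
grasp_force: 58.3
time: 6.92
tool_pos: [0.5751, -0.1714, 0.1261]
tool_rot: [0.083, 0.076, 0.994, -0.006]
contact_force: [1.6, -0.3, -14.3]
gripper_width: 0.119
grasp_force: 58.4
[  1.01889957   0.53123997 -13.88852819] [ 0.15431257 -0.00797931 -0.06904561] 58.360573053359985
```

View pics/s4.png

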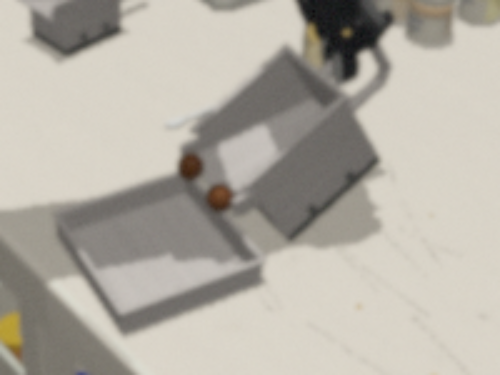

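At 32° the nuts are leaving over the lip, (190,165) and (218,197), above the tray. Now up to 40°.

```bash
python3 shift.py '[[0,0.0044,0,-0.0032,0,-0.0105,0],[0,0.0045,0,-0.0031,0,-0.0105,0],[0,0.0045,0,-0.003,0,-0.0105,0],[0,0.0046,0,-0.0029,0,-0.0105,0],[0,0,0,0,0,0,0]]'
python3 shift.py '[[0,0,0,0,0,0,0],[0,0,0,0,0,0,0]]'
python3 -c "
from h import *
import cv2
a=cv2.resize(viewer.grab_frame('scene')[190:340,200:400,::-1],None,fx=2.5,fy=2.5);b=cv2.resize(viewer.grab_frame('top')[150:300,290:370,::-1],(200,375))
cv2.imwrite('pics/s5.png',np.hstack([a,b]))"
```

```text
time: 7.6
tool_pos: [0.5546, -0.1682, 0.1348]
tool_rot: [0.104, 0.076, 0.992, -0.008]
contact_force: [-0.4, 0.4, -16.7]
gripper_width: 0.114
grasp_force: 58.3
time: 7.85
tool_pos: [0.5559, -0.1685, 0.1354]
tool_rot: [0.104, 0.076, 0.992, -0.008]
contact_force: [-1.1, 0.4, -16.9]
gripper_width: 0.117
grasp_force: 58.3
```

View pics/s5.png

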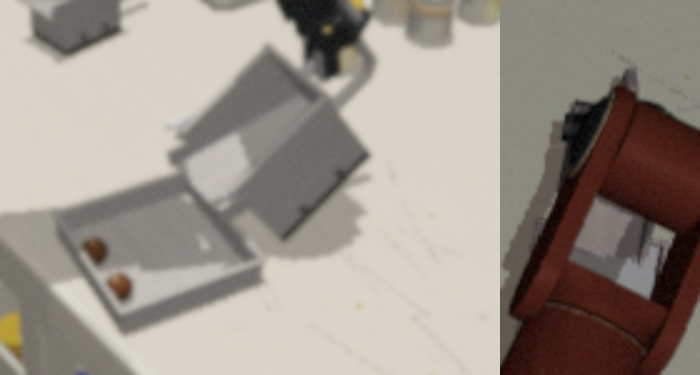

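Both nuts lie in the tray, at (95,250) and (120,287). I'll retrace the arc down slowly.

```bash
python3 shift.py '[[0,-0.0046,0,0.0029,0,0.0105,0],[0,-0.0045,0,0.003,0,0.0105,0],[0,-0.0045,0,0.0031,0,0.0105,0],[0,-0.0044,0,0.0032,0,0.0105,0],[0,-0.0044,0,0.0033,0,0.0105,0]]'
python3 shift.py '[[0,-0.0043,0,0.0034,0,0.0105,0],[0,-0.0042,0,0.0036,0,0.0105,0],[0,-0.0041,0,0.0036,0,0.0105,0],[0,-0.004,0,0.0037,0,0.0105,0],[0,-0.004,0,0.0038,0,0.0105,0]]'
python3 -c "
from h import *
import cv2
a=cv2.resize(viewer.grab_frame('scene')[190:340,200:400,::-1],None,fx=2.5,fy=2.5)
cv2.imwrite('pics/s6.png',a)
s=telemetry.state();print(s['contact_force'],s['tool_pos'])"
```

```text
time: 8.57
tool_pos: [0.5806, -0.1723, 0.1245]
tool_rot: [0.078, 0.076, 0.994, -0.006]
contact_force: [-2.5, 0.8, -12.2]
gripper_width: 0.115
grasp_force: 58.3
time: 9.2
tool_pos: [0.6041, -0.1762, 0.1101]
tool_rot: [0.053, 0.076, 0.996, -0.004]
contact_force: [-1.7, 0.8, -5.2]
gripper_width: 0.118
grasp_force: 58.8
[-1.36245974  0.49098933 -5.65979358] [ 0.60470401 -0.17613665  0.10986336]
```

View pics/s6.png

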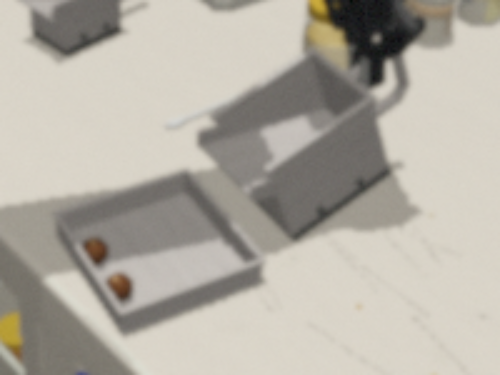

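The tub's front corner is back at (294,238), its original place, and the nuts are settled in the tray. Lowering continues, slower near the table.

```bash
python3 shift.py '[[0,-0.0039,0,0.0039,0,0.0105,0],[0,-0.0038,0,0.004,0,0.0105,0],[0,-0.0037,0,0.0041,0,0.0105,0],[0,-0.0036,0,0.0042,0,0.0105,0],[0,-0.0034,0,0.0043,0,0.0105,0]]'
python3 shift.py '[[0,-0.0034,0,0.0044,0,0.0105,0],[0,-0.0032,0,0.0045,0,0.0105,0],[0,-0.0016,0,0.0022,0,0.0052,0],[0,-0.0016,0,0.0023,0,0.0053,0],[0,0,0,0,0,0,0]]'
python3 -c "
from h import *
np.set_printoptions(precision=4,suppress=True)
s=telemetry.state();M=q(s['tool_rot']).as_matrix();p=s['tool_pos'];print(s['contact_force'],p)
M0=q([0,.0764,.9971,0]).as_matrix()
print(M.T@(np.array([.6384,-.1813,.0674])-p),R.from_matrix(M.T@M0).as_rotvec())"
```

```text
time: 9.88
tool_pos: [0.6246, -0.1793, 0.0916]
tool_rot: [0.028, 0.076, 0.997, -0.002]
contact_force: [5.1, -0.6, -0.2]
gripper_width: 0.117
grasp_force: 58.5
time: 10.5
tool_pos: [0.6349, -0.1809, 0.0785]
tool_rot: [0.012, 0.076, 0.997, -0.001]
contact_force: [5.7, -0.9, 0.2]
gripper_width: 0.111
grasp_force: 58.5
[ 5.6559 -0.9424  0.2435] [ 0.6349 -0.1809  0.0785]
[-0.0033  0.0001  0.0112] [-0.0006  0.0249  0.0001]
```

```bash
python3 shift.py '[[0,-0.0012,0,0.0019,0,0.0042,0],[0,-0.0012,0,0.0019,0,0.0042,0],[0,-0.0012,0,0.0019,0,0.0042,0],[0,-0.0012,0,0.0018,0,0.0042,0],[0,-0.0012,0,0.0018,0,0.0042,0]]'
python3 shift.py '[[0,0,0,0,0,0,0],[0,0,0,0,0,0,0]]'
python3 -c "
from h import *
np.set_printoptions(precision=4,suppress=True)
s=telemetry.state();M=q(s['tool_rot']).as_matrix();p=s['tool_pos'];print(s['contact_force'],s['ft_torque'])
M0=q([0,.0764,.9971,0]).as_matrix()
print(M.T@(np.array([.6384,-.1813,.0674])-p),R.from_matrix(M.T@M0).as_rotvec())
import cv2
a=cv2.resize(viewer.grab_frame('scene')[190:340,200:400,::-1],None,fx=2.5,fy=2.5)
cv2.imwrite('pics/s7.png',a)"
```

```text
time: 11.12
tool_pos: [0.6399, -0.1816, 0.0706]
tool_rot: [0.0, 0.076, 0.997, -0.0]
contact_force: [-5.7, 3.1, 15.0]
gripper_width: 0.114
grasp_force: 59.8
time: 11.38
tool_pos: [0.6398, -0.1816, 0.0706]
tool_rot: [0.0, 0.076, 0.997, -0.0]
contact_force: [-1.4, 1.7, 7.2]
gripper_width: 0.118
grasp_force: 59.3
[-1.3941  1.7451  7.2473] [ 0.2814  0.4623 -0.031 ]
[0.0015 0.     0.0032] [-0.0004  0.0009  0.0003]
```

View pics/s7.png

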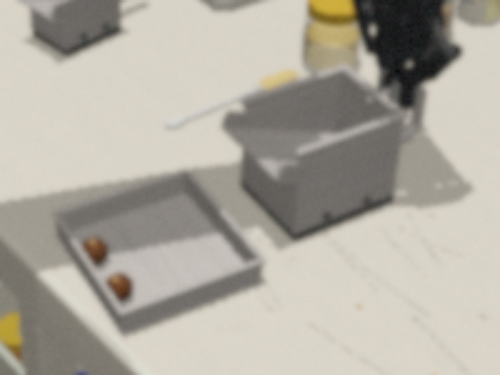

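```bash
python3 shift.py '[[0,0,0,0.001,0,0,0],[0,0,0,0,0,0,0],[0,0,0,0,0,0,0]]'
```

```text
time: 11.8
tool_pos: [0.6399, -0.1815, 0.0706]
tool_rot: [0.0, 0.076, 0.997, -0.0]
contact_force: [-3.4, 2.5, 12.6]
gripper_width: 0.113
grasp_force: 59.7
```

The tub is hard on the table: lowering the command by 1 mm gave no motion and +5 N. I'll relieve the preload, open, then rise.

```bash
python3 shift.py '[[0,0,0,-0.001,0,0,0],[0,0,0,-0.001,0,0,0],[0.6,0,0,0,0,0,0],[0.6,0,0,0,0,0,0],[0.6,0,0,0,0,0,0]]'
python3 shift.py '[[0.6,0,0,0,0,0,0],[0.6,0,0,0,0,0,0],[0.6,0,0,-0.02,0,0,0],[0.6,0,0,-0.04,0,0,0],[0.6,0,0,-0.05,0,0,0]]'
python3 shift.py '[[0.6,0,0,-0.05,0,0,0],[0.6,0,0,0,0,0,0],[0.6,0,0,0,0,0,0]]'
python3 -c "
from h import *
import cv2
a=cv2.resize(viewer.grab_frame('scene')[210:330,215:385,::-1],None,fx=2.8,fy=2.8,interpolation=cv2.INTER_CUBIC);b=cv2.resize(viewer.grab_frame('wrist')[:,:,::-1],(444,333))
c=np.zeros((600,800,3),np.uint8);c[:336,322:798]=a;c[260:593,:320]=b[:,60:380]
cv2.imwrite('pics/s8.png',c)"
```

```text
time: 12.42
tool_pos: [0.6385, -0.1812, 0.0684]
tool_rot: [-0.001, 0.076, 0.997, 0.0]
contact_force: [0.9, 0.4, -0.0]
gripper_width: 0.598
grasp_force: 0.0
time: 13.05
tool_pos: [0.6385, -0.1811, 0.1806]
tool_rot: [-0.001, 0.076, 0.997, 0.0]
contact_force: [1.7, -0.6, -0.1]
gripper_width: 0.601
grasp_force: 0.0
time: 13.42
tool_pos: [0.639, -0.1813, 0.2301]
tool_rot: [0.001, 0.076, 0.997, -0.0]
contact_force: [0.2, 0.5, -0.7]
gripper_width: 0.599
grasp_force: 0.0
```

View pics/s8.png

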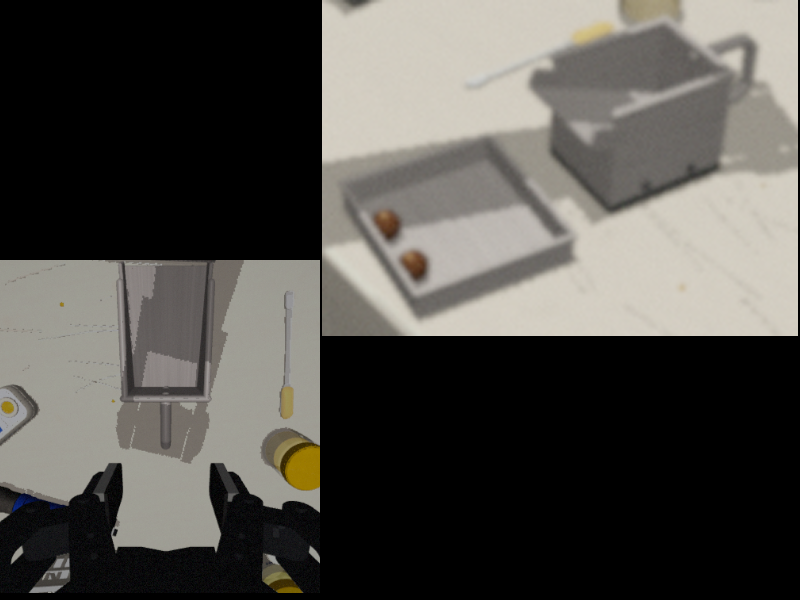

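The tub is empty and flat: its corner is at (610,210) against (608,210) before, about 2 mm off. Both nuts are in the tray, at (386,224) and (413,265), and the hand is clear.

```bash
python3 -c "
from plant import manip, viewer, telemetry, job_done
print(job_done())"
```

```text
the job is handed in; nothing more can be done
None
```

The job is handed in: both nuts are in the tray, and the tub was lowered flat within about 2 mm of where it stood and released, in about 14 s; its front edge appears to have slid about 7 mm at full tilt before coming back.

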